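Fetch the paste jar from behind the bottles

ROBOT

A 6-joint arm with a two-finger parallel gripper is mounted at the origin on the work surface. World frame = base frame: x ahead of the robot, y to its left, z up, the work surface at z = 0. Lengths are in m, angles in rad, forces in N, time in s.
With the tool pointing down it reaches from about 0.375 to 0.975 m from the base axis. Payload 3.8 kg.
Tool frame: the origin (TCP) lies midway between the tips of the shut fingers; the grasp point (between the pads) lies 19 mm behind it; x points along the fingers, y is the direction in which the jaws open and shut, and the axes are right-handed (so a half turn about x gives the same grasp; the last joint's range is limited). The gripper opens to 85 mm and grips with 20 to 120 N. Pads are 22 mm wide; open, the fingers measure 114 mm over their backs; the gripper's body (76 mm by 85 mm) begins 54 mm behind the grasp point. The pads swing forward as they close: fully open they stand 13 mm farther back than shut.
Start: joints at [1.217, 0.264, 1.604, -0, 1.274, -0.037], TCP at [0.21, 0.641, 0.231] pointing down, gripper open.
Joint ranges: [-2.63, 2.63], [-0.94, 2.18], [0.31, 2.57], [-1.31, 4.45], [0, 2.66], [-2.55, 2.55]. Speed limits (rad/s): [2.57, 2.57, 3.14, 3.14, 3.14, 3.14].

INTERFACE

Orientations are given as a rotation vector (axis times angle).
In Python, from cell import sensors, imaging, order gives the robot as it stands. The module is installed in compiled form; this text tells all that it offers.
- The arm moves only by the shell command python3 -m handwheel 'ROWS' [FORCE]. ROWS is JSON, a list of rows, each a list of 3 entries, a list of its own where there are three numbers: the opening, from 0 (shut) to 1 (fully open), then the shift along the world's x, y, z in cm, then the turn about the world's z in rad. A call has 1 to 12 rows; each row shifts and turns the commanded pose from where the row before left it; what a row does not reach is not made up. A row lasts 1/10 s, in which the tool goes at most 50 mm and 8.59 degrees, less where a joint would pass 70% of its speed; a pose out of reach is approached as far as the arm can. A call is refused whole if a number of a shift passes 5 or a number of a turn 0.15, either way. A call with a gripper value outside its range is refused whole. The fingers move at their own pace and stop on an object; FORCE is the grip in N (left out, the last holds). Time passes only in rows, so rows that do not move let the fingers close. It gives the time, the measured TCP pose, the force and the opening at its end, in the units of the state.
- sensors.observe(): the state, without advancing time (a new reading comes with each control period).
- imaging.grab_frame(name): name is "scene" or "top"; returns a dict with "color" (480x640x3 uint8, red, green, blue), "depth" (480x640 float32, m along the optical axis (not along the pixel's ray), 0 where there is no reading), "fx", "fy", "cx", "cy" (pixels), "xyz" and "orientation" of the camera in the world. Camera axes: x right, y up, looking along -z (the intrinsics and any distortion apply to the point x, -y, -z); pixel columns grow to the right and rows downward; lengths in m; the calibration is good to about 2 mm. A picture is of the moment at which its call begins.
- order.close_job(): hands the job in, once; it reports no verdict.
Trained networks look in a picture, given as the dict that the camera call returned (one of the last four; its "shot" number tells which), for a name from the list of things; names that differ only in an ending like _2 or _b are one class to them, and where a whole thing is asked for, a point or a joint stands for the part that bears it (a point fixed in the world has none). Each returns a list of dicts, best first, with "p" (0 to 1); they miss things now and then, are a little off and sometimes report something else, mostly with a low value. They report only what shows in the picture. A call takes as long as a camera call. They do not tell look-alikes from the thing itself.
- imaging.recognise(label, picture): "extent" ([centre column, centre row, width, height] in pixels, round what is visible of it).
- imaging.landmark_of(label, picture): "position" ([column, row] in pixels: a listed point, or the origin of a listed thing).
The state is a dict: "time": time; "joints": joint angles; "joint_vel": joint speeds; "tau": joint torques, N m; "tcp_pos": TCP position; "orientation": TCP orientation; "ft_force": force on the tool from outside, world axes, zero at the start; "moment": the same for the moment, N m; "grip_width": finger opening in m.
Only numpy, scipy, OpenCV 4.12 (cv2) and the standard library are available. Lean on these libraries where they do the work, as an engineer would, in place of code of your own. Each camera call takes 0.05 s, during which the arm holds its last target.

TASK

The low solder-paste jar at the back of the black caddy is hemmed in by three tall containers. First stand all three on the blue side mat, then put the jar in the middle of the round cork pad, and only after that put every container back in the caddy exactly where it stood at the start. Knock nothing over and leave the solder spool and the screwdriver where they are.

Things in the scene. Friction and masses are not known exactly. Their poses are not given: they have to be found in the camera images.
- spout_bottle: Tall white round bottle with a conical shoulder and a thin grey pointed spout; straight side 44 mm in diameter up to 98 mm, shoulder 12 mm radius at 108 mm, spout tip at 125 mm. About 0.1-0.2 kg. Stands in the caddy. Origin: centre of its underside, z up.
- square_bottle: Tall white bottle of square section, 42 x 42 mm (sides along its x and y) up to 100 mm, with a round grey cap 26 mm in diameter, top at 117 mm. About 0.1-0.2 kg. Stands in the caddy. Origin: centre of its underside, z up.
- canister: Tall straight bare-aluminium canister, 42 mm in diameter up to 100 mm, with a flat grey lid 34 mm in diameter, top at 112 mm. About 0.1-0.2 kg. Stands in the caddy. Origin: centre of its underside, z up.
- jar: Low round solder-paste jar, 50 mm in diameter, 34 mm high, straight sides, all white, with a flat lid of the same diameter. About 0.1 kg. Stands in the back (+x) half of the caddy, with one tall container in front of it (70 mm nearer the robot in the caddy's frame) and one on either side (60 mm); which is where changes. Origin: centre of its underside, z up.
- caddy: Fixed black shallow tray, 164 mm (its x) by 194 mm (its y), floor 4 mm thick, rim 5 mm wide and 12 mm high above the bench. Its -x side looks to the robot. The tall containers' places are near (-40, 0), (30, 60) and (30, -60) mm in its frame. Origin: centre of its underside, z up.
- side_mat: Fixed blue-grey square mat, 200 x 200 mm, 2 mm thick, the clearing area. Origin: centre of its underside, sides along x and y.
- jar_pad: Fixed round cork pad, 80 mm in diameter, 3 mm thick. Origin: centre of its underside.
- solder_spool: Bystander, leave alone: spool of solder wire standing on its flange, 58 mm in diameter, 38 mm high. Origin: centre of its underside.
- screwdriver: Bystander, leave alone: black-handled screwdriver lying on the bench, 150 mm long. Origin: on its underside near the middle, x along the blade.
There are look-alikes about, which are no part of the job. What is shaped like the spout_bottle but orange or pink is not meant.

How it is judged:
By the outcome, as a careful person would: the job done as asked, in the order asked, and still so for the second after the job is handed in, with the robot touching nothing.
It also fails if it takes over 147 s, if anything falls off the work surface, if the arm or the gripper's body presses on something with over 40 N, if the wrist force passes 120 N, or if a joint passes its speed limit or range.

## Working session

There is one attempt and no reset: what is moved stays moved. The work goes in short steps, Python scripts to look and compute and a shell command to move; the robot and the scene stay as the last step left them, time stands still between calls to the robot, and variables do not carry over. Pictures are saved under pics/ and viewed, and the job is handed in when it is done.

```bash
mkdir -p pics; ls; cat > h.py <<'E'
import numpy as np, cv2, json
from cell import sensors, imaging, order
from scipy.spatial.transform import Rotation as R
def grab(n): return imaging.grab_frame(n)
def save(f,p): cv2.imwrite(p,f["color"][:,:,::-1])
def px2w(f,u,v,d=None,z=None):
    Rm=R.from_rotvec(np.array(f["orientation"])) if np.size(f["orientation"])==3 else R.from_matrix(f["orientation"])
    r=Rm.apply([(u-f["cx"])/f["fx"],-(v-f["cy"])/f["fy"],-1.0]); o=np.array(f["xyz"])
    if z is not None: d=(z-o[2])/r[2]
    elif d is None: d=f["depth"][int(round(v)),int(round(u))]
    return o+r*d
def cloud(f):
    H,W=f["depth"].shape; u,v=np.meshgrid(np.arange(W),np.arange(H))
    Rm=R.from_rotvec(np.array(f["orientation"]))
    r=np.stack([(u-f["cx"])/f["fx"],-(v-f["cy"])/f["fy"],-np.ones_like(u,float)],-1)
    d=f["depth"][...,None]
    P=Rm.apply((r*d).reshape(-1,3)).reshape(H,W,3)+np.array(f["xyz"])
    P[f["depth"]<=0]=np.nan
    return P
E
python3 - <<'E'
from h import *
print(sensors.observe())
for n in ("scene","top"):
    f=grab(n); save(f,f"pics/{n}0.png"); print(n,{k:f[k] for k in f if k not in("color","depth")})
    for l in ["spout_bottle","square_bottle","canister","jar","caddy","side_mat","jar_pad","solder_spool","screwdriver"]:
        print(l,[(np.round(x["extent"]).tolist(),round(x["p"],2)) for x in imaging.recognise(l,f)][:3],[(np.round(x["position"]).tolist(),round(x["p"],2)) for x in imaging.landmark_of(l,f)][:3])
E
```

```text
pics
{'time': 0.0, 'joints': array([ 1.21705105e+00,  2.64769813e-01,  1.60541843e+00,  1.00790168e-05,
        1.27367668e+00, -3.68972780e-02]), 'joint_vel': array([-0.00067116,  0.00170086, -0.00050609,  0.00113555, -0.00105242,
       -0.00129245]), 'tau': array([-9.88453394e-05, -5.15133977e+01, -3.67311180e+01, -1.07200851e-04,
        1.31877878e-02,  4.81003951e-06]), 'tcp_pos': array([0.21005002, 0.64070079, 0.2299268 ]), 'orientation': array([ 0.24692589,  1.55690532, -0.25043659]), 'ft_force': array([0.74158585, 0.04104055, 0.12022906]), 'moment': array([ 0.05836818, -0.05663542, -0.04085586]), 'grip_width': 0.0851394005035471}
scene {'fx': 443.5628819707971, 'fy': 443.5628819707971, 'cx': 316.73732218917206, 'cy': 238.37930212243853, 'xyz': array([0.89936218, 0.68798212, 0.69785135]), 'orientation': array([0.29044375, 1.15358034, 2.41126832]), 'shot': 1}
spout_bottle [([347.0, 175.0, 20.0, 44.0], 0.96), ([302.0, 178.0, 20.0, 43.0], 0.87), ([335.0, 162.0, 18.0, 37.0], 0.59)] [([309.0, 227.0], 0.81), ([303.0, 192.0], 0.75), ([336.0, 182.0], 0.72)]
square_bottle [([270.0, 16
[... 872 characters left out ...]
 0.77), ([428.0, 278.0, 29.0, 20.0], 0.71)] [([422.0, 276.0], 0.97), ([359.0, 253.0], 0.88), ([434.0, 329.0], 0.62)]
square_bottle [([462.0, 255.0, 37.0, 21.0], 0.94)] [([454.0, 255.0], 0.8)]
canister [([409.0, 243.0, 29.0, 20.0], 0.71), ([432.0, 251.0, 24.0, 18.0], 0.44)] [([405.0, 247.0], 0.8)]
jar [([433.0, 250.0, 22.0, 20.0], 0.85)] [([430.0, 254.0], 0.91)]
caddy [([430.0, 264.0, 93.0, 81.0], 0.57)] [([427.0, 265.0], 0.86)]
side_mat [] [([191.0, 250.0], 0.73), ([409.0, 153.0], 0.23)]
jar_pad [] [([311.0, 213.0], 0.57)]
solder_spool [([213.0, 145.0, 30.0, 26.0], 0.85)] [([212.0, 149.0], 0.96), ([409.0, 153.0], 0.7)]
screwdriver [([409.0, 152.0, 50.0, 48.0], 0.67)] [([409.0, 157.0], 0.77)]
```

View pics/scene0.png

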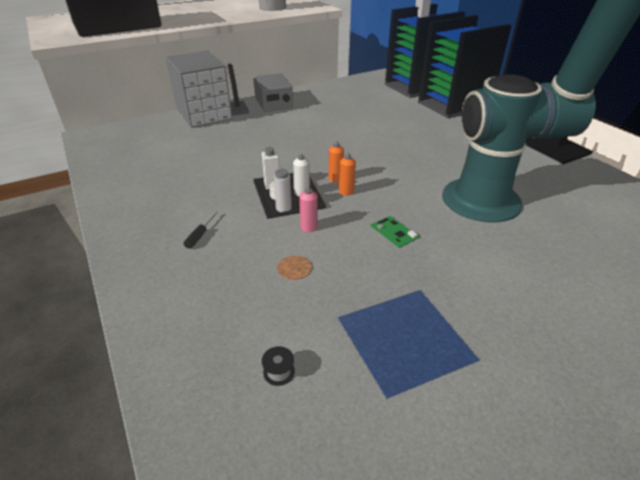

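View pics/top0.png

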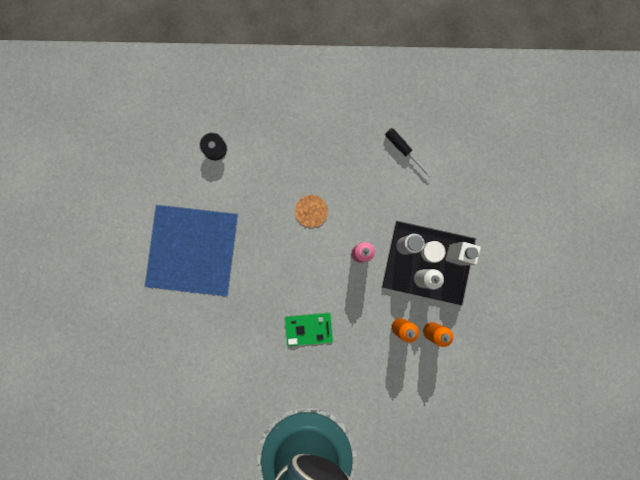

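```bash
python3 - <<'E'
from h import *
f=grab("top"); c=f["color"]
cv2.imwrite("pics/topz.png",cv2.resize(c[180:360,330:510],None,fx=3.3,fy=3.3,interpolation=cv2.INTER_CUBIC)[:,:,::-1])
g=grab("scene"); cv2.imwrite("pics/scenez.png",cv2.resize(g["color"][120:290,180:400],None,fx=3.5,fy=3.5,interpolation=cv2.INTER_CUBIC)[:,:,::-1])
np.savez("first.npz",top=cloud(f),scene=cloud(g))
E
```

```text
(no output)
```

View pics/topz.png

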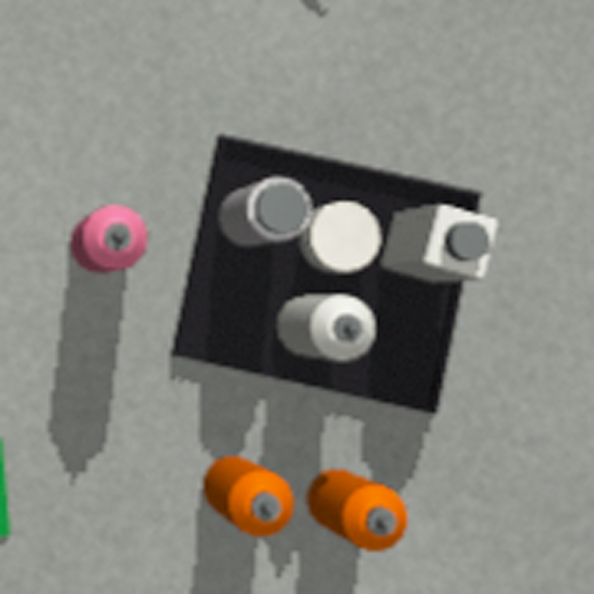

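View pics/scenez.png

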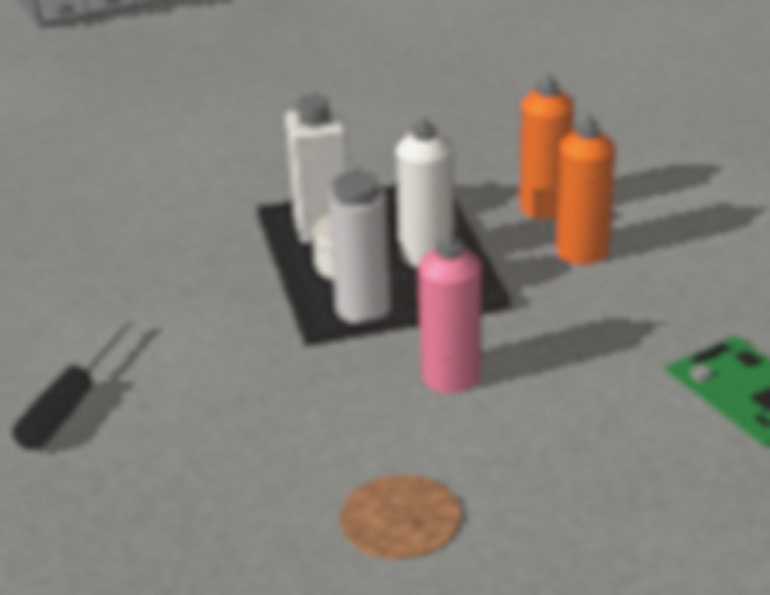

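```bash
cat > meas.py <<'E'
from h import *
def comps(P,zlo,zhi,xlo=0.2,xhi=1.0,ylo=-0.6,yhi=0.6,minn=12):
    m=(P[...,2]>zlo)&(P[...,2]<zhi)&(P[...,0]>xlo)&(P[...,0]<xhi)&(P[...,1]>ylo)&(P[...,1]<yhi)
    n,l,s,c=cv2.connectedComponentsWithStats(m.astype(np.uint8),connectivity=4)
    out=[]
    for i in range(1,n):
        if s[i,4]>=minn:
            q=P[l==i]; (cc,r)=cv2.minEnclosingCircle(q[:,:2].astype(np.float32)*1000)
            out.append((np.round(np.median(q,0)*1000,1).tolist(),np.round(cc,1).tolist(),round(r,1),int(s[i,4]),np.round(c[i]).tolist()))
    return out
E
python3 - <<'E'
from meas import *
d=np.load("first.npz")
for n in("top","scene"):
    P=d[n]; print(n)
    print(np.nanmedian(P[(P[...,0]>.5)&(P[...,0]<.6)&(P[...,1]>-.1)&(P[...,1]<.1)][:,2]))
    for lo,hi in((.085,.15),(.03,.05),(.106,.14)):
        print(lo,hi)
        for o in comps(P,lo,hi): print(o)
f=grab("top"); c=f["color"].astype(int)
def quad(mask):
    n,l,s,cc=cv2.connectedComponentsWithStats(mask.astype(np.uint8)); i=1+np.argmax(s[1:,4])
    cn=cv2.findContours((l==i).astype(np.uint8),cv2.RETR_EXTERNAL,cv2.CHAIN_APPROX_NONE)[0]
    cn=max(cn,key=len); h=cv2.convexHull(cn)
    return cn,cv2.boxPoints(cv2.minAreaRect(h)),cv2.minAreaRect(h)
mat=(c[...,2]>c[...,0]+25)
cn,b,r=quad(mat); print("mat",r); 
for p in b: print(px2w(f,*p,z=.002).round(4))
print("matc",px2w(f,*r[0],z=.002).round(4))
cork=(c[...,0]>c[...,2]+40)&(c[...,0]<200); cork[240:]=0; cork[:,345:]=0
cn,b,r=quad(cork); (e)=cv2.fitEllipse(cn); print("pad",e,px2w(f,*e[0],z=.003).round(4))
blk=(c.max(2)<60); blk[:210]=0; blk[310:]=0;blk[:,:375]=0;blk[:,480:]=0
cn,b,r=quad(blk); print("caddy",r)
for p in b: print(px2w(f,*p,z=.012).round(4))
# project places
E
```

```text
top
0.0008070710269717507
0.085 0.15
([501.3, -223.4, 114.1], [502.9, -227.1], 21.4, 320, [413.0, 243.0])
([481.5, -117.5, 104.5], [482.3, -119.3], 21.9, 315, [364.0, 251.0])
([481.4, -343.2, 104.9], [482.2, -348.2], 28.1, 419, [468.0, 253.0])
([424.1, -265.2, 108.2], [424.8, -269.3], 22.0, 343, [432.0, 279.0])
([310.5, -213.7, 104.2], [308.8, -216.9], 22.4, 340, [408.0, 331.0])
([302.1, -287.4, 103.9], [299.8, -291.6], 22.5, 353, [442.0, 336.0])
0.03 0.05
([732.5, 236.9, 38.7], [732.2, 237.5], 29.4, 479, [211.0, 144.0])
([498.0, -207.3, 39.2], [499.7, -211.8], 13.3, 19, [399.0, 246.0])
([488.0, -288.1, 37.9], [488.4, -289.1], 25.3, 366, [433.0, 251.0])
([486.4, -328.1, 41.3], [487.2, -329.5], 20.3, 47, [451.0, 252.0])
([426.9, -251.1, 40.6], [424.7, -258.7], 18.6, 35, [418.0, 278.0])
([320.5, -199.1, 39.4], [314.8, -208.6], 18.9, 33, [396.0, 324.0])
([308.1, -273.0, 39.3], [304.1, -284.5], 20.2, 45, [428.0, 329.0])
0.106 0.14
([502.9, -225.6, 115.9], [503.1, -228.6], 19.2, 207, [414.0, 242.0])
([482.0, -118.2, 110.4], [483.1, -118.4], 15.3, 127, [364.0, 251.0])
([482.8, -346.9, 120.
[... 1528 characters left out ...]
, 158.0])
([506.7, -223.6, 115.5], [503.9, -226.6], 18.3, 109, [281.0, 173.0])
([486.0, -116.8, 111.1], [485.5, -119.4], 14.5, 79, [308.0, 192.0])
mat ((190.89657592773438, 249.86865234375), (84.02571105957031, 83.64743041992188), 6.788974285125732)
[0.394  0.3943 0.002 ]
[0.5945 0.3785 0.002 ]
[0.5736 0.1761 0.002 ]
[0.3735 0.1944 0.002 ]
matc [0.4833 0.2859 0.002 ]
pad ((311.00823974609375, 210.7828369140625), (32.2235221862793, 32.48106002807617), 98.81982421875) [ 0.5825 -0.0015  0.003 ]
caddy ((428.6941223144531, 262.87646484375), (81.99970245361328, 67.5738296508789), 12.52880859375)
[ 0.4018 -0.1714  0.012 ]
[ 0.5599 -0.2057  0.012 ]
[ 0.5202 -0.3977  0.012 ]
[ 0.3628 -0.3616  0.012 ]
```

```bash
python3 - <<'E'
from meas import *
d=np.load("first.npz")
for n in("top","scene"):
    P=d[n]; print(n)
    for nm,c0,lo,hi in(("can lid",(503,-227),.1125,.125),("sq cap",(484,-348),.1165,.13),("sq body",(484,-348),.098,.110),("spout sh",(426,-268),.107,.14),("spout sh2",(426,-268),.113,.14),("jar",(490,-290),.033,.045)):
        r=40 if nm!="jar" else 28
        m=(P[...,2]>lo)&(P[...,2]<hi)&(np.hypot(P[...,0]*1000-c0[0],P[...,1]*1000-c0[1])<r)
        q=P[m]*1000
        (cc,rad)=cv2.minEnclosingCircle(q[:,:2].astype(np.float32))
        rr=cv2.minAreaRect(q[:,:2].astype(np.float32))
        print(nm,len(q),"mean",q.mean(0).round(1),"std z",q[:,2].std().round(2),"mec",np.round(cc,1),round(rad,1),"rect",np.round(rr[0],1),np.round(rr[1],1),round(rr[2],1))
# rotation of tool
s=sensors.observe(); M=R.from_rotvec(s["orientation"]).as_matrix(); print(M.round(3)); print(s["time"])
E
```

```text
top
can lid 186 mean [ 503.  -226.9  116.1] std z 1.65 mec [ 502.2 -227.1] 17.1 rect [ 503.  -226.8] [30.5 33.2] 1.2
sq cap 118 mean [ 482.3 -347.9  120.8] std z 1.89 mec [ 482.9 -348.6] 12.9 rect [ 482.1 -348.6] [23.8 24.1] 0.5
sq body 243 mean [ 481.9 -344.6  103.8] std z 2.12 mec [ 481.7 -347.8] 27.9 rect [ 482.2 -348.6] [42.8 42.3] 73.7
spout sh 196 mean [ 424.3 -267.9  113.3] std z 5.41 mec [ 424.9 -268.2] 18.8 rect [ 424.6 -268.4] [35.  32.1] 44.6
spout sh2 68 mean [ 424.4 -268.7  119.7] std z 4.07 mec [ 423.9 -266.9] 13.1 rect [ 423.4 -268.1] [19.1 20.5] 60.6
jar 361 mean [ 488.1 -288.7   38. ] std z 1.85 mec [ 488.5 -289.2] 25.3 rect [ 488.1 -289.1] [47. 50.] 1.3
scene
can lid 80 mean [ 505.4 -226.5  116. ] std z 1.28 mec [ 503.9 -227. ] 18.1 rect [ 505.3 -226.4] [33.8 30.8] 66.2
sq cap 43 mean [ 484.6 -349.   120.2] std z 1.14 mec [ 484.2 -350.7] 14.5 rect [ 483.9 -349.6] [24.9 22.1] 65.9
sq body 106 mean [ 488.5 -340.8  103.8] std z 2.74 mec [ 485.  -348.6] 27.3 rect [ 485.  -347.2] [44.5 42.5] 74.1
spout sh 80 mean [ 428.4 -266.2  113.8] std z 5.64 mec [ 428.8 -266.9] 18.0 rect [ 429.8 -267.6] [27.9 33.7] 77.6
spout sh2 32 mean [ 427.5 -268.8  119.7] std z 4.11 mec [ 426.3 -272.1] 11.1 rect [ 425.8 -272.3] [19.7 13.6] 62.6
jar 37 mean [ 507.6 -293.8   37.3] std z 1.81 mec [ 502.3 -292. ] 21.5 rect [ 508.2 -294.2] [43.  12.7] 69.7
[[ 0.     0.312  0.95 ]
 [ 0.     0.95  -0.312]
 [-1.     0.     0.   ]]
2.05
```

```bash
python3 - <<'E'
from h import *
f=grab("top"); g=grab("scene")
# overlay predicted outlines
def w2p(f,X):
    Rm=R.from_rotvec(np.array(f["orientation"])); c=Rm.inv().apply(np.array(X)-np.array(f["xyz"]))
    return np.stack([f["cx"]+f["fx"]*c[:,0]/-c[:,2], f["cy"]-f["fy"]*c[:,1]/-c[:,2]],1)
def circ(x,y,z,r): 
    t=np.linspace(0,2*np.pi,60); return np.stack([x+r*np.cos(t),y+r*np.sin(t),0*t+z],1)
def rect(x,y,z,a,b,yaw):
    p=np.array([[a,b],[-a,b],[-a,-b],[a,-b],[a,b]])/2; c,s=np.cos(yaw),np.sin(yaw)
    return np.stack([x+c*p[:,0]-s*p[:,1],y+s*p[:,0]+c*p[:,1],0*p[:,0]+z],1)
yaw=np.deg2rad(-11.9)
sh=[rect(.4612,-.2841,.012,.164,.194,yaw),circ(.503,-.2275,.116,.017),circ(.484,-.3485,.121,.013),rect(.484,-.3485,.104,.042,.042,yaw),circ(.426,-.268,.112,.012),circ(.489,-.2895,.038,.025)]
for F,n,(r0,r1,c0,c1) in((f,"top",(210,320,370,490)),(g,"scene",(130,225,240,350))):
    k=6; im=cv2.resize(F["color"][r0:r1,c0:c1],None,fx=k,fy=k,interpolation=cv2.INTER_CUBIC)[:,:,::-1].copy()
    for s_ in sh:
        p=(w2p(F,s_)-[c0,r0]+.5)*k; cv2.polylines(im,[p.astype(np.int32)],False,(0,255,0),1)
    cv2.imwrite(f"pics/ov_{n}.png",im)
E
```

```text
(no output)
```

View pics/ov_top.png

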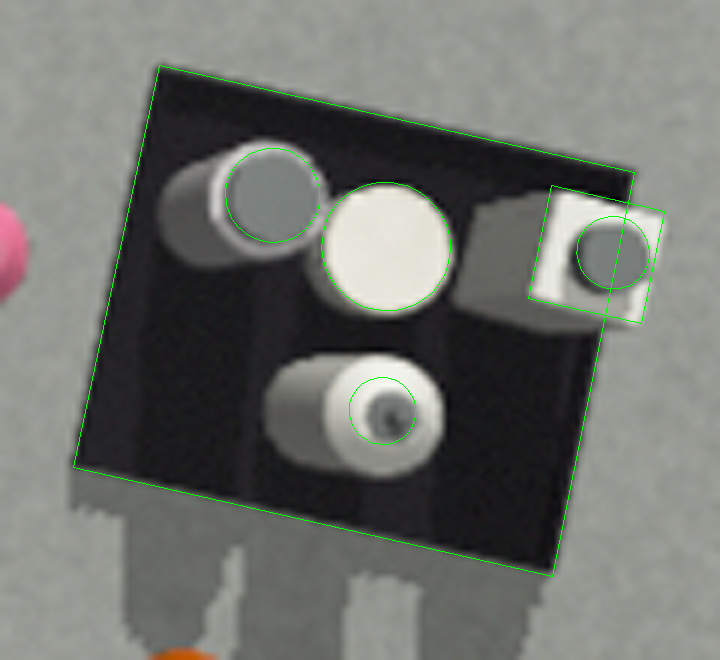

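View pics/ov_scene.png

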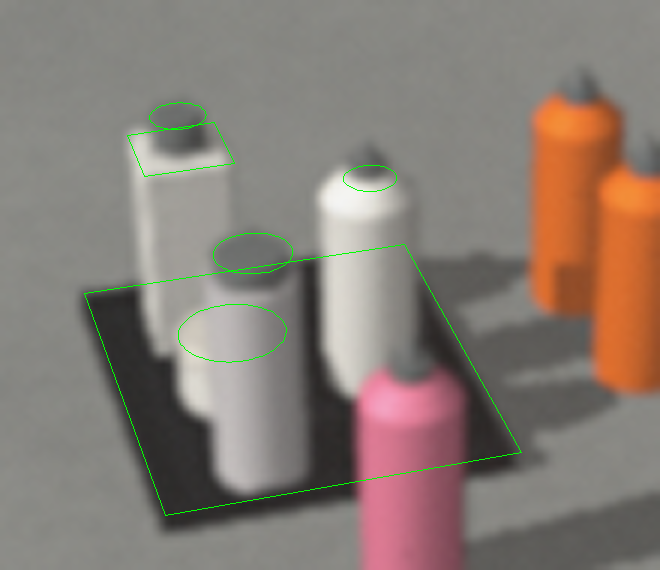

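```bash
python3 - <<'E'
from h import *
f=grab("top")
def w2p(f,X):
    Rm=R.from_rotvec(np.array(f["orientation"])); c=Rm.inv().apply(np.array(X)-np.array(f["xyz"]))
    return np.stack([f["cx"]+f["fx"]*c[:,0]/-c[:,2], f["cy"]-f["fy"]*c[:,1]/-c[:,2]],1)
def rect(x,y,z,a,b,yaw):
    p=np.array([[a,b],[-a,b],[-a,-b],[a,-b],[a,b]])/2; c,s=np.cos(yaw),np.sin(yaw)
    return np.stack([x+c*p[:,0]-s*p[:,1],y+s*p[:,0]+c*p[:,1],0*p[:,0]+z],1)
r0,r1,c0,c1=238,270,440,486;k=16
ims=[]
for yd in(-11.9,-16):
    im=cv2.resize(f["color"][r0:r1,c0:c1],None,fx=k,fy=k,interpolation=cv2.INTER_CUBIC)[:,:,::-1].copy()
    for z in(.104,.004):
        p=(w2p(f,rect(.483,-.3485,z,.042,.042,np.deg2rad(yd)))-[c0,r0]+.5)*k; cv2.polylines(im,[p.astype(np.int32)],False,(0,255,0),1)
    ims.append(im)
cv2.imwrite("pics/sq.png",cv2.resize(np.vstack(ims),None,fx=.58,fy=.58))
# base edges of caddy-side: bright-edge fit
E
```

```text
(no output)
```

View pics/sq.png

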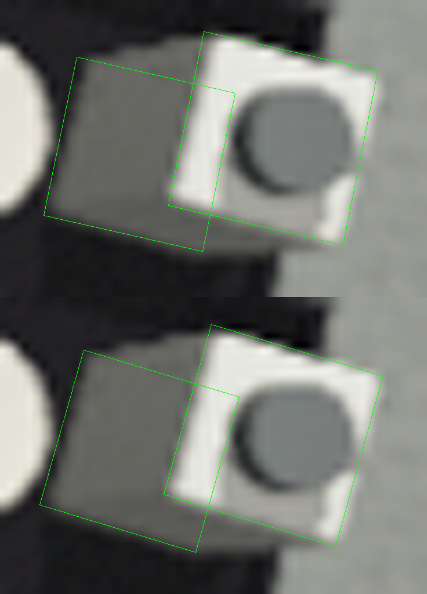

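```bash
python3 -m handwheel '[[1,[4,-2.8,0],0.11],[1,[4,-2.8,0],0],[1,[4,-2.8,0],0],[1,[4,-2.8,0],0],[1,[4,-2.8,0],0],[1,[0,-4.5,0],0],[1,[0,-4.5,0],0],[1,[0,-4.5,0],0],[1,[0,-4.5,0],0],[1,[0,-4.5,0],0],[1,[0,-4.5,0],0],[1,[0,-4.5,0],0]]' 40
python3 -m handwheel '[[1,[0.2,-4.5,0],0],[1,[0.2,-4.5,0],0],[1,[0.2,-4.5,0],0],[1,[0.2,-4.5,0],0],[1,[0.2,-4.5,0],0],[1,[0.2,-4.5,0],0],[1,[0.2,-4.5,0],0],[1,[0.2,-4.5,0],0],[1,[0,-4.5,0],0],[1,[0,-4.5,0],0],[1,[0,0,0],0],[1,[0,0,0],0]]'
python3 - <<'E'
from h import *
s=sensors.observe(); print(s["time"],s["tcp_pos"],R.from_rotvec(s["orientation"]).as_matrix().round(3),s["ft_force"])
E
```

```text
time: 3.4
tcp_pos: [0.41, 0.1848, 0.2316]
orientation: [0.162, 1.564, -0.162]
ft_force: [0.3, -0.1, 0.6]
grip_width: 0.0854
time: 4.6
tcp_pos: [0.4259, -0.2643, 0.2312]
orientation: [0.165, 1.565, -0.164]
ft_force: [1.4, 0.7, -0.8]
grip_width: 0.0854
4.6 [ 0.42594891 -0.26434427  0.23116708] [[-0.     0.208  0.978]
 [ 0.001  0.978 -0.208]
 [-1.     0.001 -0.   ]] [ 1.38326396  0.70305562 -0.76357368]
```

```bash
python3 -m handwheel '[[1,[0,-0.3,-3],0],[1,[0,0,-4],0],[1,[0,0,-4],0],[1,[0,0,-3.4],0],[1,[0,0,-2],0],[1,[0,0,0],0],[1,[0,0,0],0]]'
python3 -c "
from h import *
f=grab('scene'); cv2.imwrite('pics/g1.png',cv2.resize(f['color'][60:260,200:460],None,fx=3,fy=3)[:,:,::-1])"
```

```text
time: 5.3
tcp_pos: [0.4265, -0.2655, 0.0676]
orientation: [0.161, 1.565, -0.161]
ft_force: [0.6, -0.7, 0.3]
grip_width: 0.0855
```

View pics/g1.png

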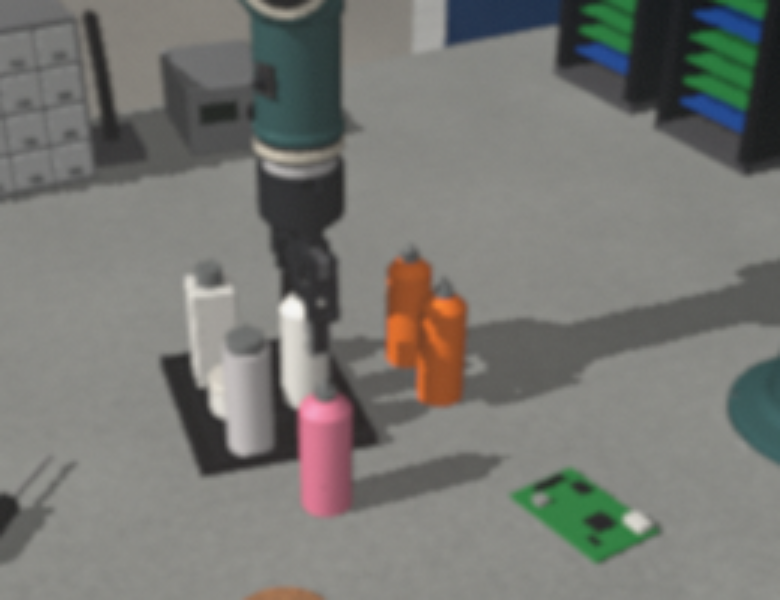

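```bash
python3 - <<'E'
from h import *
g=grab("scene"); P=cloud(g); c=g["color"]
m=(P[...,2]>.07)&(P[...,2]<.13)&(np.abs(P[...,0]-.43)<.08)&(np.abs(P[...,1]+.26)<.09)&(c.max(2)<90)
q=P[m]*1000; cp=R.from_euler('z',11.9,degrees=True).apply(q-[426.5,-265.5,0])
for lo in range(70,130,10):
    k=cp[(q[:,2]>=lo)&(q[:,2]<lo+10)]
    if len(k): print(lo,len(k),np.percentile(k[:,0],[3,50,97]).round(1),np.percentile(k[:,1],[3,50,97]).round(1))
m=(P[...,2]>.03)&(P[...,2]<.1)&(np.hypot(P[...,0]-.426,P[...,1]+.268)<.03)&(c.min(2)>100)
q=P[m]*1000
from scipy.optimize import least_squares
r=least_squares(lambda p:np.hypot(q[:,0]-p[0],q[:,1]-p[1])-22,[426,-268],loss="soft_l1"); print("cyl fit",r.x,len(q))
# cylinder fits from initial clouds
d=np.load("first.npz")
for n in("top","scene"):
  P=d[n]
  for nm,x,y,rad in(("spout",426,-268,22),("can",503,-227,21),("pink",483,-118,22)):
    m=(P[...,2]>.02)&(P[...,2]<(.098))&(np.hypot(P[...,0]*1000-x,P[...,1]*1000-y)<28)
    q=P[m]*1000; r=least_squares(lambda p:np.hypot(q[:,0]-p[0],q[:,1]-p[1])-rad,[x,y],loss="soft_l1"); print(n,nm,r.x.round(1),len(q))
f=grab("top"); save(f,"pics/t1.png"); cv2.imwrite('pics/t1.png',cv2.resize(f['color'][200:330,360:500],None,fx=5,fy=4.6)[:,:,::-1])
E
```

```text
80 5 [-7.7 -7.1 -0.9] [45.3 47.2 51. ]
90 19 [-6.5  2.6  9.6] [-44.9  53.   57. ]
100 33 [-3.5  5.8 64.5] [-59.2  52.3  60.1]
110 44 [-2.9  9.6 71.4] [-63.9  51.8  66.8]
120 14 [ 0.3  7.1 13.8] [-49.  -42.8  70.7]
cyl fit [ 425.50163782 -272.63920998] 232
top spout [ 424.5 -270.3] 152
top can [ 502.8 -227.4] 122
top pink [ 482.3 -119.7] 76
scene spout [ 425.7 -272.6] 365
scene can [ 504.1 -229.7] 393
scene pink [ 483.2 -122.2] 444
```

View pics/t1.png

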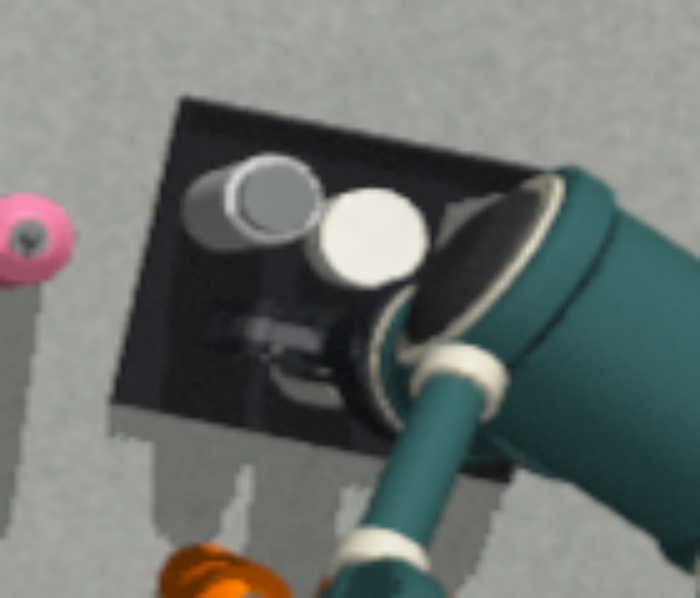

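```bash
python3 -m handwheel '[[1,[0,-0.3,0],0],[1,[0,0,0],0],[0.5,[0,0,0],0],[0.4,[0,0,0],0],[0.3,[0,0,0],0],[0.3,[0,0,0],0],[0.3,[0,0,0],0],[0.2,[0,0,0],0],[0.2,[0,0,0],0],[0.2,[0,0,0],0]]' 40
```

```text
time: 6.45
tcp_pos: [0.4264, -0.2698, 0.0675]
orientation: [0.162, 1.564, -0.163]
ft_force: [-0.3, -1.5, 2.4]
grip_width: 0.0429
```

```bash
python3 -m handwheel '[[0,[0,0,2],0],[0,[0,0,3],0],[0,[0,0,4],0],[0,[0,0,4],0],[0,[0,0,3],0],[0,[0,2,0],0],[0,[0,3,0],0],[0,[0,4,0],0],[0,[0,4,0],0],[0,[0,4,0],0],[0,[0,4,0],0],[0,[0,4,0],0]]'
python3 -m handwheel '[[0,[0,4,0],0],[0,[0,4,0],0],[0,[0,4,0],0],[0,[0,4,0],0],[0,[0,4,0],0],[0,[0,4,0],0],[0,[-0.3,4,0],0],[0,[0,3,0],0],[0,[0,2,0],0],[0,[0,2,0],0],[0,[0,0,0],0],[0,[0,0,0],0]]'
```

```text
time: 7.65
tcp_pos: [0.4254, -0.0177, 0.2265]
orientation: [0.163, 1.566, -0.162]
ft_force: [1.2, -0.1, -1.7]
grip_width: 0.0426
time: 8.85
tcp_pos: [0.4225, 0.3302, 0.2263]
orientation: [0.16, 1.566, -0.163]
ft_force: [0.4, -0.2, -0.7]
grip_width: 0.043
```

```bash
python3 -m handwheel '[[0,[0,-2.5,0],0],[0,[0,-1.4,-2],0],[0,[0,0,-4],0],[0,[0,0,-4],0],[0,[0,0,-3],0],[0,[0,0,-1.5],0],[0,[0,0,-1],0],[0,[0,0,-0.4],0],[0,[0,0,0],0]]'
python3 -c "
from h import *
f=grab('scene'); cv2.imwrite('pics/g2.png',cv2.resize(f['color'][180:420,280:520],None,fx=2.5,fy=2.5)[:,:,::-1])"
```

```text
time: 9.75
tcp_pos: [0.4234, 0.2911, 0.0684]
orientation: [0.163, 1.565, -0.163]
ft_force: [-0.2, 0.6, -0.7]
grip_width: 0.0428
```

View pics/g2.png

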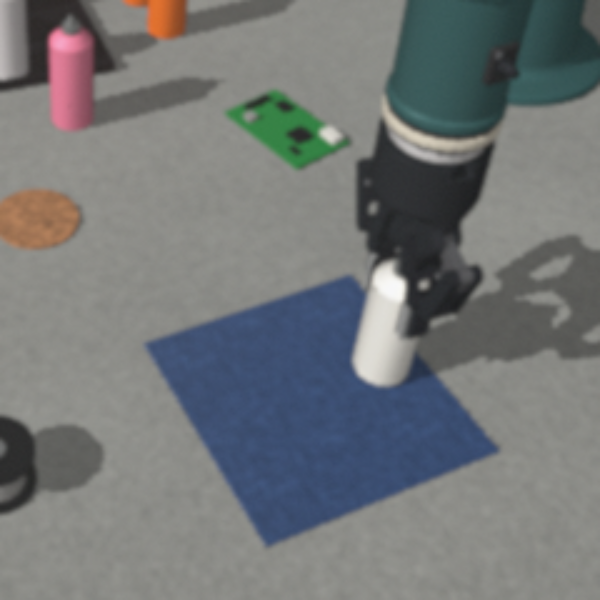

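```bash
python3 -m handwheel '[[0,[0,0,-0.2],0],[0,[0,0,-0.1],0],[0,[0,0,0],0],[0,[0,0,0],0]]'
python3 -m handwheel '[[0.6,[0,0,0],0],[0.8,[0,0,0],0],[1,[0,0,0],0],[1,[0,0,0],0],[1,[0,0,0],0]]'
```

```text
time: 10.2
tcp_pos: [0.4234, 0.2916, 0.0656]
orientation: [0.162, 1.564, -0.162]
ft_force: [0.2, -0.2, -1.3]
grip_width: 0.0426
time: 10.7
tcp_pos: [0.4234, 0.2914, 0.0653]
orientation: [0.162, 1.565, -0.162]
ft_force: [-0.4, -0.6, -0.0]
grip_width: 0.0853
```

```bash
python3 -m handwheel '[[1,[0,0,4],0],[1,[0,0,4],0],[1,[0,0,4],0],[1,[0,0,4],0],[1,[0.8,-4.8,0],0],[1,[0.8,-4.8,0],0],[1,[0.8,-4.8,0],0],[1,[0.8,-4.8,0],0],[1,[0.8,-4.8,0],0],[1,[0.8,-4.8,0],0],[1,[0.8,-4.8,0],0],[1,[0.8,-4.8,0],0]]'
python3 -m handwheel '[[1,[0.8,-4.8,0],0],[1,[0.8,-4.8,0],0],[1,[0,-3.9,0],0],[1,[0,0,0],0],[1,[0,0,0],0]]'
```

```text
time: 11.9
tcp_pos: [0.4872, -0.0946, 0.2255]
orientation: [0.163, 1.564, -0.162]
ft_force: [1.1, -0.0, -0.2]
grip_width: 0.0854
time: 12.4
tcp_pos: [0.5029, -0.2282, 0.2249]
orientation: [0.165, 1.565, -0.164]
ft_force: [0.7, -0.0, -0.0]
grip_width: 0.0851
```

```bash
python3 -m handwheel '[[1,[0,0,-4],0],[1,[0,0,-4],0],[1,[0,0,-4],0],[1,[0,0,-2.7],0],[1,[0,0,-1],0],[1,[0,0,0],0],[1,[0,0,0],0],[0.6,[0,0,0],0],[0.4,[0,0,0],0],[0.3,[0,0,0],0],[0.3,[0,0,0],0],[0.3,[0,0,0],0]]'
python3 -m handwheel '[[0.2,[0,0,0],0],[0.2,[0,0,0],0],[0.2,[0,0,0],0],[0.2,[0,0,0],0]]' 40
```

```text
time: 13.6
tcp_pos: [0.5042, -0.2283, 0.0697]
orientation: [0.162, 1.563, -0.163]
ft_force: [-0.2, -0.2, 6.9]
grip_width: 0.041
time: 14.0
tcp_pos: [0.5042, -0.2282, 0.0697]
orientation: [0.162, 1.563, -0.163]
ft_force: [-1.7, -0.0, 5.6]
grip_width: 0.041
```

```bash
python3 -m handwheel '[[0,[0,0,2],0],[0,[0,0,3],0],[0,[0,0,4],0],[0,[0,0,4],0],[0,[0,0,3],0],[0,[0,2,0],0],[0,[0,3,0],0],[0,[0,4,0],0],[0,[0,4,0],0],[0,[-0.5,4,0],0],[-0,[-0.5,4,0],0],[0,[-0.5,4,0],0]]'
python3 -m handwheel '[[0,[-0.5,4,0],0],[0,[0,4,0],0],[0,[0,4,0],0],[0,[0,4,0],0],[0,[0,4,0],0],[0,[0,3,0],0],[0,[0,2.4,0],0],[0,[0,1,0],0],[0,[0,0,0],0],[0,[0,0,0],0]]'
```

```text
time: 15.2
tcp_pos: [0.4874, 0.0238, 0.2279]
orientation: [0.163, 1.565, -0.163]
ft_force: [0.3, -0.6, -0.0]
grip_width: 0.0412
time: 16.2
tcp_pos: [0.4831, 0.2855, 0.2279]
orientation: [0.161, 1.565, -0.163]
ft_force: [0.0, -0.4, -0.6]
grip_width: 0.0413
```

```bash
python3 -m handwheel '[[0,[0,0,-2],0],[0,[0,0,-4],0],[0,[0,0,-4],0],[0,[0,0,-3],0],[0,[0,0,-1.6],0],[0,[0,0,-1],0],[0,[0,0,-0.3],0],[0,[0,0,0],0],[0,[0,0,0],0]]'
```

```text
time: 17.1
tcp_pos: [0.4844, 0.2867, 0.0707]
orientation: [0.164, 1.563, -0.162]
ft_force: [0.9, -0.0, 0.2]
grip_width: 0.0413
```

```bash
python3 -m handwheel '[[0,[0,0,-0.2],0],[0,[0,0,-0.1],0],[0,[0,0,0],0],[0,[0,0,0],0]]'
python3 -m handwheel '[[0.6,[0,0,0],0],[0.8,[0,0,0],0],[1,[0,0,0],0],[1,[0,0,0],0],[1,[0,0,0],0]]'
python3 -c "
from h import *
f=grab('scene'); cv2.imwrite('pics/g3.png',cv2.resize(f['color'][180:420,280:520],None,fx=2.5,fy=2.5)[:,:,::-1])"
```

```text
time: 17.5
tcp_pos: [0.4842, 0.2869, 0.0677]
orientation: [0.163, 1.563, -0.161]
ft_force: [-0.6, -1.4, 5.7]
grip_width: 0.0405
time: 18.0
tcp_pos: [0.4831, 0.2863, 0.0661]
orientation: [0.162, 1.565, -0.163]
ft_force: [0.1, -1.4, 0.1]
grip_width: 0.0855
```

View pics/g3.png

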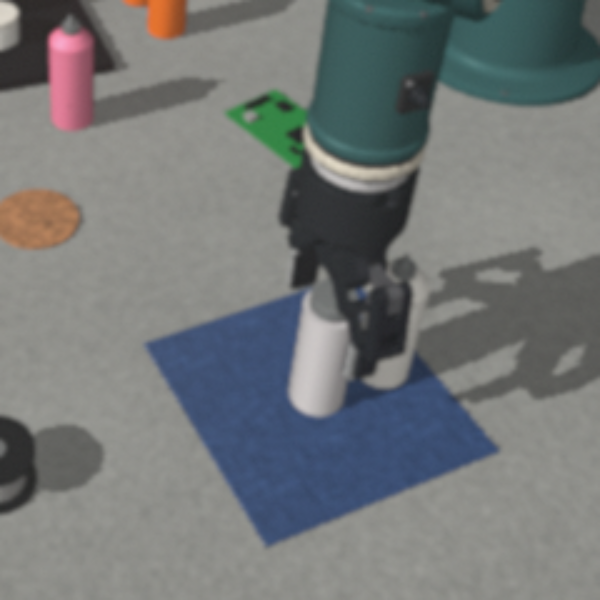

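```bash
python3 -m handwheel '[[1,[0,0,4],0],[1,[0,0,4],0],[1,[0,0,4],0],[1,[0,0,4],0],[1,[0,-4.8,0],0],[1,[0,-4.8,0],0],[1,[0,-4.8,0],0],[1,[0,-4.8,0],0],[1,[0,-4.8,0],0],[1,[0,-4.8,0],0],[1,[0,-4.8,0],0],[1,[0,-4.8,0],0]]'
python3 -m handwheel '[[1,[0,-4.8,0],0],[1,[0,-4.8,0],0],[1,[0,-4.8,0],0],[1,[0,-4.8,0],0],[1,[0,-4.8,0],0],[1,[0,-1.1,0],0],[1,[0,0,0],0],[1,[0,0,0],0]]'
python3 - <<'E'
from h import *
f=grab("top");save(f,"pics/t2.png"); s=sensors.observe(); print(s["tcp_pos"],R.from_rotvec(s["orientation"]).as_matrix().round(3)[:,1])
E
```

```text
time: 19.25
tcp_pos: [0.4829, -0.0995, 0.2265]
orientation: [0.162, 1.564, -0.162]
ft_force: [0.3, 0.3, 0.2]
grip_width: 0.0852
time: 20.05
tcp_pos: [0.483, -0.3476, 0.2258]
orientation: [0.164, 1.566, -0.161]
ft_force: [0.3, 1.2, -0.4]
grip_width: 0.0855
[ 0.48322263 -0.34706761  0.22598229] [0.205 0.979 0.001]
```

View pics/t2.png

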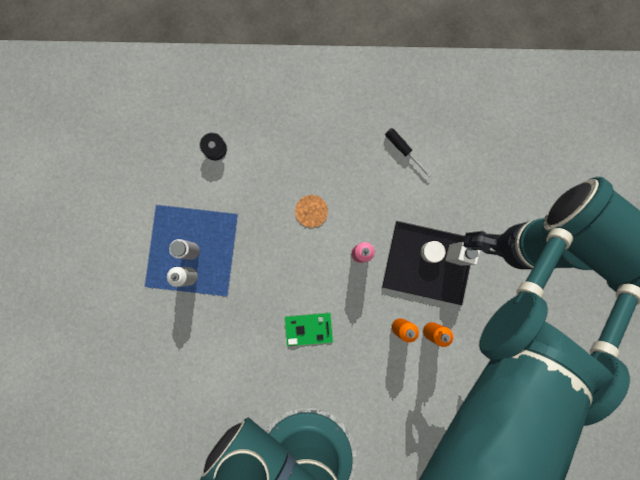

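```bash
python3 -m handwheel '[[1,[0,-0.1,-4],0],[1,[0,0,-4],0],[1,[0,0,-4],0],[1,[0,0,-2.8],0],[1,[0,0,-1],0],[1,[0,0,0],0],[1,[0,0,0],0],[0.6,[0,0,0],0],[0.4,[0,0,0],0],[0.3,[0,0,0],0],[0.3,[0,0,0],0],[0.3,[0,0,0],0]]'
python3 -m handwheel '[[0.2,[0,0,0],0],[0.2,[0,0,0],0],[0.2,[0,0,0],0],[0.2,[0,0,0],0]]' 40
```

```text
time: 21.3
tcp_pos: [0.4841, -0.3505, 0.0699]
orientation: [0.161, 1.563, -0.164]
ft_force: [-0.6, 0.9, 6.3]
grip_width: 0.0425
time: 21.7
tcp_pos: [0.4841, -0.3505, 0.0699]
orientation: [0.161, 1.563, -0.164]
ft_force: [-0.5, -0.2, 7.0]
grip_width: 0.0422
```

```bash
python3 -m handwheel '[[0,[0,0,2],0],[0,[0,0,3],0],[0,[0,0,4],0],[0,[0,0,4],0],[0,[0,0,3],0],[0,[0,2,0],0],[0,[0,3,0],0],[0,[0.5,4,0],0],[0,[0.5,4,0],0],[0,[0.5,4,0],0],[0,[0.5,4,0],0],[0,[0.5,4,0],0]]'
python3 -m handwheel '[[0,[0.5,4,0],0],[0,[0.5,4,0],0],[0,[0.5,4,0],0],[0,[0.5,4,0],0],[0,[0.5,4,0],0],[0,[0.5,4,0],0],[0,[0.5,4,0],0],[0,[0,4,0],0],[0,[0,3,0],0],[0,[0,2,0],0],[0,[0,1,0],0],[0,[0,0,0],0]]'
python3 -m handwheel '[[0,[0,0,-2],0],[0,[0,0,-4],0],[0,[0,0,-4],0],[0,[0,0,-3],0],[0,[0,0,-1.6],0],[0,[0,0,-1],0],[0,[0,0,-0.3],0],[0,[0,0,0],0],[0,[0,0,0],0]]'
```

```text
time: 22.9
tcp_pos: [0.5065, -0.097, 0.226]
orientation: [0.163, 1.568, -0.162]
ft_force: [1.4, -1.2, -2.1]
grip_width: 0.042
time: 24.1
tcp_pos: [0.5418, 0.2812, 0.2265]
orientation: [0.16, 1.567, -0.162]
ft_force: [-0.2, -0.2, -2.7]
grip_width: 0.0422
time: 25.0
tcp_pos: [0.5447, 0.281, 0.0712]
orientation: [0.164, 1.562, -0.161]
ft_force: [-0.1, 0.4, -1.7]
grip_width: 0.0425
```

```bash
python3 -m handwheel '[[0,[0,0,-0.2],0],[0,[0,0,-0.1],0],[0,[0,0,0],0],[0,[0,0,0],0]]'
python3 -m handwheel '[[0.6,[0,0,0],0],[0.8,[0,0,0],0],[1,[0,0,0],0],[1,[0,0,0],0],[1,[0,0,0],0]]'

```

```text
time: 25.4
tcp_pos: [0.5443, 0.2809, 0.0679]
orientation: [0.163, 1.563, -0.161]
ft_force: [-1.2, -0.2, 6.1]
grip_width: 0.042
time: 25.9
tcp_pos: [0.5431, 0.2804, 0.066]
orientation: [0.162, 1.565, -0.163]
ft_force: [-0.2, -0.4, -0.0]
grip_width: 0.0853
```

```bash
python3 -m handwheel '[[1,[0,0,4],0],[1,[0,0,4],0],[1,[0,0,4],0],[1,[0,0,4],0],[1,[-0.5,-4.8,0],0],[1,[-0.5,-4.8,0],0],[1,[-0.5,-4.8,0],0],[1,[-0.5,-4.8,0],0],[1,[-0.5,-4.8,0],0],[1,[-0.5,-4.8,0],0],[1,[-0.5,-4.8,0],0],[1,[-0.5,-4.8,0],0]]'
python3 -m handwheel '[[1,[-0.5,-4.8,0],0],[1,[-0.5,-4.8,0],0],[1,[-0.4,-4.8,0],0],[1,[0,-4.1,0],0],[1,[0,0,0],0],[1,[0,0,0],0]]'
python3 - <<'E'
from meas import *
f=grab("top");save(f,"pics/t3.png");P=cloud(f)
for o in comps(P,.03,.05,.45,.53,-.33,-.25): print(o)
np.savez("mat1.npz",top=P); s=sensors.observe(); print(s["tcp_pos"])
g=grab("scene");save(g,"pics/s3.png");P=cloud(g)
for o in comps(P,.034,.05,.45,.53,-.33,-.25): print(o)
from scipy.optimize import least_squares
m=(P[...,2]>.01)&(P[...,2]<.034)&(np.hypot(P[...,0]-.4885,P[...,1]+.289)<.031)&(g["color"].min(2)>90)
q=P[m]*1000;r=least_squares(lambda p:np.hypot(q[:,0]-p[0],q[:,1]-p[1])-25,[488,-289],loss="soft_l1"); print(r.x,len(q))
E
```

```text
time: 27.1
tcp_pos: [0.5027, -0.1054, 0.2265]
orientation: [0.162, 1.564, -0.162]
ft_force: [0.0, 0.6, -0.3]
grip_width: 0.0854
time: 27.7
tcp_pos: [0.4889, -0.2893, 0.2259]
orientation: [0.165, 1.565, -0.164]
ft_force: [-0.1, -0.1, 0.1]
grip_width: 0.0852
([485.8, -287.3, 38.0], [488.0, -289.3], 25.2, 325, [433.0, 252.0])
[ 0.48898062 -0.28834263  0.22591359]
([491.5, -287.7, 37.8], [489.0, -289.6], 27.5, 149, [278.0, 186.0])
[ 489.62678095 -291.98897982] 126
```

View pics/s3.png

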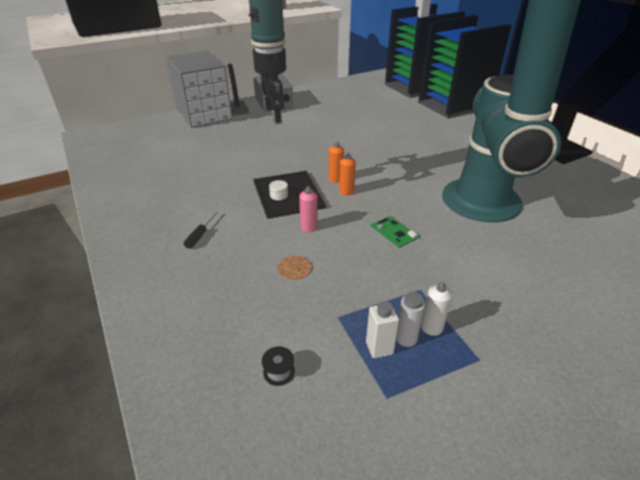

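View pics/t3.png

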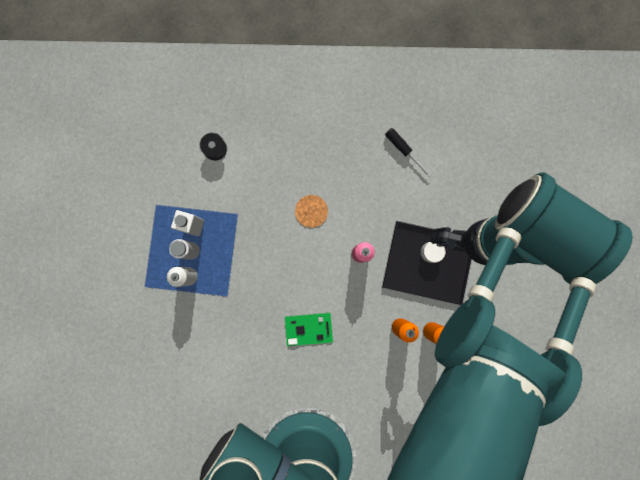

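```bash
python3 -m handwheel '[[1,[0,-0.1,-4],0],[1,[0,0,-4],0],[1,[0,0,-4],0],[1,[0,0,-4],0],[1,[0,0,-3],0],[1,[0,0,-1.5],0],[1,[0,0,-0.7],0],[1,[0,0,-0.3],0],[1,[0,0,0],0],[1,[0,0,0],0]]'
```

```text
time: 28.8
tcp_pos: [0.4906, -0.2903, 0.013]
orientation: [0.161, 1.562, -0.163]
ft_force: [0.3, 0.6, 0.7]
grip_width: 0.0854
```

```bash
python3 -m handwheel '[[1,[-0.1,0,-0.1],0],[1,[0,0,0],0],[0.6,[0,0,0],0],[0.5,[0,0,0],0],[0.4,[0,0,0],0],[0.3,[0,0,0],0],[0.3,[0,0,0],0],[0.3,[0,0,0],0],[0.3,[0,0,0],0]]' 30
```

```text
time: 29.7
tcp_pos: [0.4883, -0.2898, 0.0107]
orientation: [0.162, 1.565, -0.163]
ft_force: [-2.2, 0.2, 5.5]
grip_width: 0.049
```

```bash
python3 -m handwheel '[[0.2,[0,0,2],0],[0.2,[0,0,3],0],[0.2,[0,0,4],0],[0.2,[0,0,4],0],[0.2,[0,0,3],0],[0.2,[0.6,2,0],0],[0.2,[1,3,0],0],[0.2,[1.3,4,0],0],[0.2,[1.3,4,0],0],[0.2,[1.3,4,0],0],[0.2,[1.3,4,0],0],[0.2,[1.3,4,0],0]]'
python3 -m handwheel '[[0.2,[0.9,2.5,0],0],[0.2,[0.3,1,0],0],[0.2,[0,0.2,0],0],[0.2,[0,0,0],0],[0.2,[0,0,0],0]]'
python3 - <<'E'
from h import *
g=grab("scene"); save(g,"pics/s4.png"); c=g["color"].astype(int)
m=(c[...,0]>c[...,2]+35)&(c[...,0]<200); m[:245]=0;m[300:]=0;m[:,:260]=0;m[:,340:]=0
cn=max(cv2.findContours(m.astype(np.uint8),cv2.RETR_EXTERNAL,cv2.CHAIN_APPROX_NONE)[0],key=len); e=cv2.fitEllipse(cn)
w=np.array([px2w(g,*p[0],z=.003)[:2] for p in cn])*1000
print(e,px2w(g,*e[0],z=.003),cv2.minEnclosingCircle(w.astype(np.float32)))
P=cloud(g);q=P[m]*1000;print(np.nanmean(q,0),(np.nanmin(q,0)+np.nanmax(q,0))/2)
s=sensors.observe();print(s["tcp_pos"])
E
```

```text
time: 30.9
tcp_pos: [0.5692, -0.0378, 0.1694]
orientation: [0.163, 1.565, -0.162]
ft_force: [1.0, -0.7, -1.0]
grip_width: 0.0486
time: 31.4
tcp_pos: [0.5808, -0.0038, 0.17]
orientation: [0.163, 1.565, -0.164]
ft_force: [-1.0, -0.7, -1.2]
grip_width: 0.0486
((293.7910461425781, 267.28228759765625), (23.222373962402344, 34.167945861816406), 86.15739440917969) [ 5.85587026e-01 -5.02005064e-04  3.00000000e-03] ((584.9805297851562, -1.8188265562057495), 41.08938980102539)
[585.37749765  -0.77651823   3.11337727] [583.54557275  -1.81589021   2.5923488 ]
[ 0.5808874  -0.00388572  0.17009186]
```

View pics/s4.png

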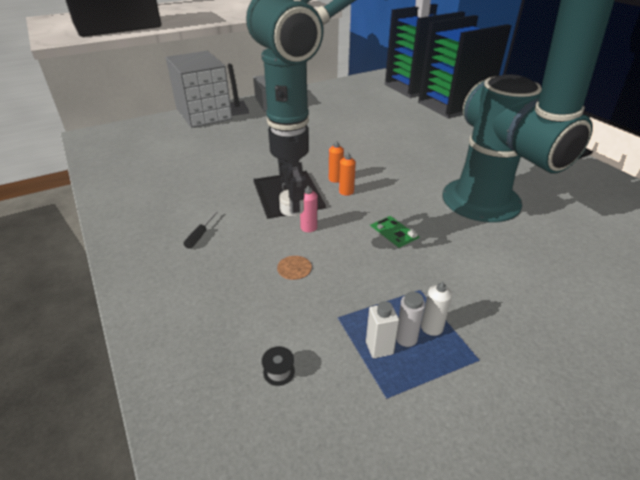

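```bash
python3 -m handwheel '[[0.2,[0.2,0.2,-2],0],[0.2,[0,0,-4],0],[0.2,[0,0,-4],0],[0.2,[0,0,-3],0],[0.2,[0,0,-1.5],0],[0.2,[0,0,-0.7],0],[0.2,[0,0,-0.3],0],[0.2,[0,0,0],0],[0.2,[0,0,0],0]]'
```

```text
time: 32.35
tcp_pos: [0.5849, -0.0007, 0.017]
orientation: [0.162, 1.562, -0.162]
ft_force: [0.5, 0.8, -1.1]
grip_width: 0.0488
```

```bash
python3 -m handwheel '[[0.2,[-0.1,0,-0.4],0],[0.2,[0,0,-0.1],0],[0.2,[0,0,0],0],[0.2,[0,0,0],0]]'
python3 - <<'E'
from h import *
g=grab("scene"); cv2.imwrite("pics/s5.png",cv2.resize(g["color"][200:320,220:370],None,fx=5,fy=5)[:,:,::-1])
E
```

```text
time: 32.75
tcp_pos: [0.5822, -0.0005, 0.0103]
orientation: [0.162, 1.565, -0.162]
ft_force: [-0.3, 0.7, -1.2]
grip_width: 0.0485
```

View pics/s5.png

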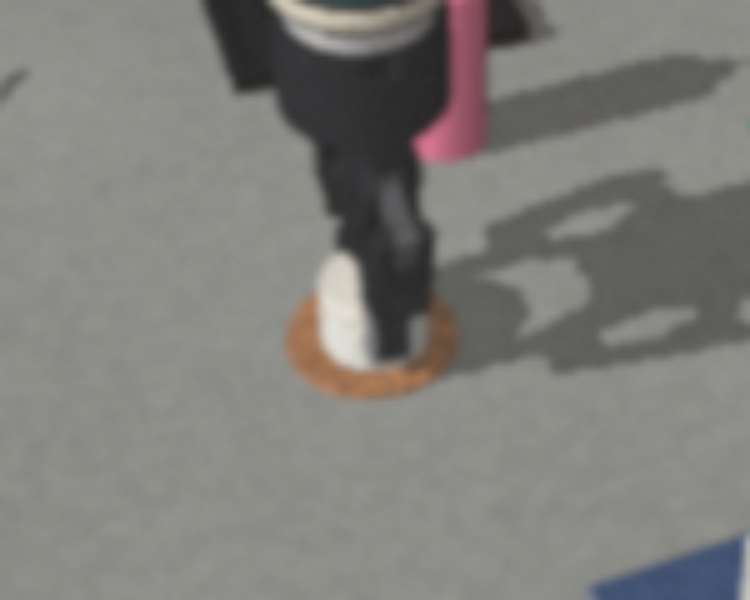

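```bash
python3 -m handwheel '[[0.2,[0.1,-0.1,-0.1],0],[0.2,[0,0,0],0],[0.2,[0,0,0],0]]'
python3 -m handwheel '[[0.55,[0,0,0],0],[0.7,[0,0,0],0],[1,[0,0,0],0],[1,[0,0,0],0],[1,[0,0,3],0],[1,[0,0,4],0],[1,[0,0,4],0],[1,[0,0,4],0],[1,[-1,4,0],0],[1,[-1,4,0],0]]'
python3 - <<'E'
from meas import *
from scipy.optimize import least_squares
f=grab("top");P=cloud(f); save(f,"pics/t6.png")
for o in comps(P,.03,.05,.53,.63,-.06,.06): print(o)
c=f["color"].astype(int); m=(c.min(2)>150); m[:190]=0;m[235:]=0;m[:,:290]=0;m[:,340:]=0
cn=max(cv2.findContours(m.astype(np.uint8),cv2.RETR_EXTERNAL,cv2.CHAIN_APPROX_NONE)[0],key=len);e=cv2.fitEllipse(cn);print(e,px2w(f,*e[0],z=.037))
g=grab("scene");P=cloud(g);c=g["color"]
m=(P[...,2]>.035)&(P[...,2]<.045)&(np.hypot(P[...,0]-.583,P[...,1])<.035); q=P[m]*1000; print(q.mean(0),cv2.minEnclosingCircle(q[:,:2].astype(np.float32)))
cv2.imwrite("pics/t6.png",np.hstack([cv2.resize(f["color"][180:240,280:340],None,fx=6,fy=6),cv2.resize(g["color"][230:290,260:320],None,fx=6,fy=6)])[:,:,::-1])
E
```

```text
time: 33.1
tcp_pos: [0.5832, -0.0013, 0.0097]
orientation: [0.163, 1.565, -0.162]
ft_force: [-3.8, 3.0, 4.8]
grip_width: 0.0491
time: 34.1
tcp_pos: [0.5652, 0.0784, 0.1619]
orientation: [0.165, 1.559, -0.164]
ft_force: [0.1, 0.7, 0.0]
grip_width: 0.0851
([582.4, -4.0, 37.1], [583.1, 0.6], 25.0, 263, [312.0, 209.0])
((315.30303955078125, 211.5220184326172), (46.2870979309082, 57.47267150878906), 93.68079376220703) [ 0.5763368  -0.01160911  0.037     ]
[5.85108199e+02 1.42109632e-01 3.71554787e+01] ((585.9471435546875, -1.6345248222351074), 25.99264144897461)
```

View pics/t6.png

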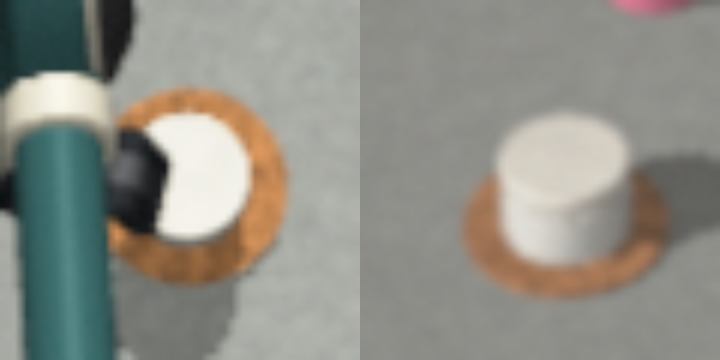

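```bash
python3 -m handwheel '[[1,[0,0,4],0],[1,[0,2,2],0],[1,[-0.5,4,0],0],[1,[-0.5,4,0],0],[1,[-0.5,4,0],0],[1,[-0.5,4,0],0],[1,[0,1.8,0],0],[1,[0,0,0],0],[1,[0,0,0],0]]'
python3 - <<'E'
from h import *
f=grab("top");P=cloud(f);q=P[(P[...,2]>.03)&(P[...,2]<.05)&(np.hypot(P[...,0]-.583,P[...,1])<.035)]*1000;print(q.mean(0),cv2.minEnclosingCircle(q[:,:2].astype(np.float32)))
print(sensors.observe()["tcp_pos"])
E
```

```text
time: 35.1
tcp_pos: [0.5434, 0.2756, 0.2188]
orientation: [0.161, 1.565, -0.163]
ft_force: [0.4, -0.5, 0.6]
grip_width: 0.0856
[5.82826104e+02 3.91261534e-01 3.72423082e+01] ((583.1056518554688, 0.3974519670009613), 24.66891098022461)
[0.54355475 0.27509363 0.21889423]
```

```bash
python3 -m handwheel '[[1,[0,0.5,-3],0],[1,[0,0,-4],0],[1,[0,0,-4],0],[1,[0,0,-3],0],[1,[0,0,-1.3],0],[1,[0,0,0],0],[1,[0,0,0],0],[1,[0,0,0],0]]'
```

```text
time: 35.95
tcp_pos: [0.5453, 0.2819, 0.0688]
orientation: [0.164, 1.561, -0.161]
ft_force: [0.2, 0.7, 0.4]
grip_width: 0.0855
```

```bash
python3 -m handwheel '[[1,[-0.1,-0.1,-0.1],0],[1,[0,0,0],0],[0.6,[0,0,0],0],[0.4,[0,0,0],0],[0.3,[0,0,0],0],[0.3,[0,0,0],0],[0.2,[0,0,0],0],[0.2,[0,0,0],0],[0.2,[0,0,0],0],[0.2,[0,0,0],0]]' 40
```

```text
time: 36.95
tcp_pos: [0.5425, 0.2807, 0.0656]
orientation: [0.163, 1.564, -0.162]
ft_force: [-0.2, 1.4, 3.0]
grip_width: 0.0422
```

```bash
python3 -m handwheel '[[0,[0,0,2],0],[0,[0,0,3],0],[0,[0,0,4],0],[0,[0,0,4],0],[0,[0,0,3],0],[0,[0,-2,0],0],[0,[0,-3,0],0],[0,[-0.5,-4,0],0],[0,[-0.5,-4,0],0],[0,[-0.5,-4,0],0],[0,[-0.5,-4,0],0],[0,[-0.5,-4,0],0]]'
python3 -m handwheel '[[0,[-0.5,-4,0],0],[0,[-0.5,-4,0],0],[0,[-0.5,-4,0],0],[0,[-0.5,-4,0],0],[0,[-0.5,-4,0],0],[0,[-0.5,-4,0],0],[0,[-0.5,-4,0],0],[0,[0,-4,0],0],[0,[0,-3,0],0],[0,[0,-2,0],0],[0,[0,-1,0],0],[0,[0,0,0],0]]'
python3 -m handwheel '[[0,[0,0,-2],0],[0,[0,0,-4],0],[0,[0,0,-4],0],[0,[0,0,-3],0],[0,[0,0,-1.5],0],[0,[0,0,-0.7],0],[0,[0,0,0],0],[0,[0,0,0],0],[0,[0,0,0],0]]'
```

```text
time: 38.15
tcp_pos: [0.5158, 0.0287, 0.224]
orientation: [0.162, 1.567, -0.163]
ft_force: [0.2, -0.6, -1.6]
grip_width: 0.0422
time: 39.35
tcp_pos: [0.4819, -0.3499, 0.2245]
orientation: [0.164, 1.566, -0.163]
ft_force: [0.4, 0.6, -2.0]
grip_width: 0.0422
time: 40.25
tcp_pos: [0.4837, -0.3506, 0.0755]
orientation: [0.161, 1.562, -0.164]
ft_force: [-0.2, 0.4, -1.7]
grip_width: 0.0424
```

```bash
python3 -m handwheel '[[0,[0,0,-0.3],0],[0,[0,0,-0.2],0],[0,[0,0,0],0],[0,[0,0,0],0],[0,[0,0,0],0]]'
python3 - <<'E'
from h import *
g=grab("scene"); cv2.imwrite("pics/s7.png",cv2.resize(g["color"][120:240,220:370],None,fx=5,fy=5)[:,:,::-1])
E
```

```text
time: 40.75
tcp_pos: [0.4822, -0.3496, 0.0682]
orientation: [0.162, 1.565, -0.162]
ft_force: [-0.4, 0.5, -1.5]
grip_width: 0.0419
```

View pics/s7.png

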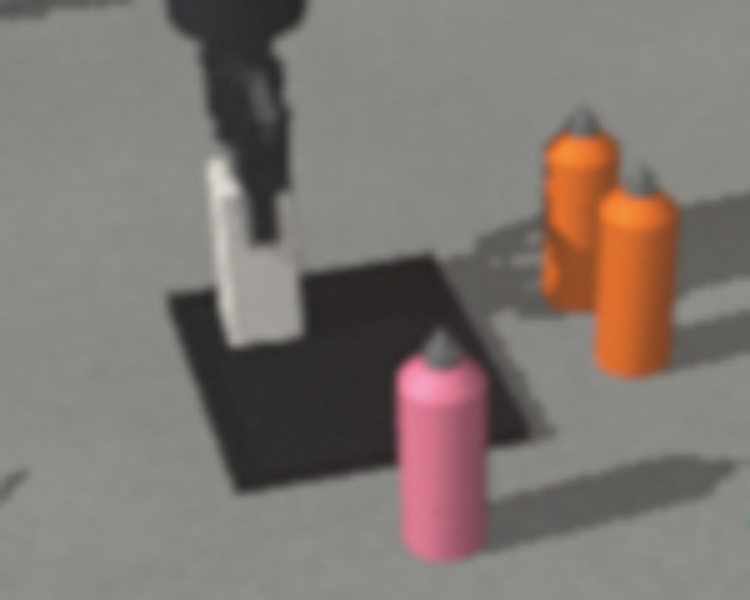

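```bash
python3 -m handwheel '[[0,[0,-0.05,-0.1],0],[0,[0,0,0],0],[0,[0,0,0],0]]'
python3 -m handwheel '[[0.6,[0,0,0],0],[0.8,[0,0,0],0],[1,[0,0,0],0],[1,[0,0,0],0],[1,[0,0,4],0],[1,[0,0,4],0],[1,[0,0,4],0],[1,[0,0,4],0],[1,[0,4.8,0],0],[1,[0,4.8,0],0],[1,[0,4.8,0],0],[1,[0,4.8,0],0]]'
cat > cmp.py <<'E'
from meas import *
d=np.load("first.npz")
def stats(P,c0,lo,hi,r=40):
    m=(P[...,2]>lo)&(P[...,2]<hi)&(np.hypot(P[...,0]*1000-c0[0],P[...,1]*1000-c0[1])<r); q=P[m]*1000
    if len(q)<15: return None
    rr=cv2.minAreaRect(q[:,:2].astype(np.float32)); cc,_=cv2.minEnclosingCircle(q[:,:2].astype(np.float32))
    return len(q),q.mean(0).round(1).tolist(),np.round(cc,1).tolist(),np.round(rr[0],1).tolist(),round(rr[2],1)
L={"can":((503,-227),.1125,.125),"sq cap":((484,-348),.1165,.13),"sq body":((484,-348),.098,.110),"spout":((426,-268),.107,.14)}
def run(names):
    f=grab("top");g=grab("scene");save(f,"pics/cmp_top.png");save(g,"pics/cmp_scene.png")
    C={"top":cloud(f),"scene":cloud(g)}
    for k in C:
        for nm in names:
            print(k,nm,"BEFORE",stats(d[k],*L[nm]),"\n      NOW",stats(C[k],*L[nm]))
    print(sensors.observe()["tcp_pos"])
    # template shift in colour pictures
E
python3 -c "
from cmp import *
run(['sq cap','sq body'])"
```

```text
time: 41.1
tcp_pos: [0.4825, -0.3502, 0.0676]
orientation: [0.162, 1.564, -0.163]
ft_force: [0.4, 1.0, 0.7]
grip_width: 0.042
time: 42.3
tcp_pos: [0.482, -0.1566, 0.2275]
orientation: [0.163, 1.564, -0.163]
ft_force: [1.3, 0.9, 1.1]
grip_width: 0.0855
top sq cap BEFORE (118, [482.3, -347.9, 120.8], [482.9, -348.6], [482.1, -348.6], 0.5) 
      NOW None
top sq body BEFORE (243, [481.9, -344.6, 103.8], [481.7, -347.8], [482.2, -348.6], 73.7) 
      NOW None
scene sq cap BEFORE (43, [484.6, -349.0, 120.2], [484.2, -350.7], [483.9, -349.6], 65.9) 
      NOW (43, [485.0, -347.2, 120.4], [485.3, -348.0], [484.9, -347.8], 63.7)
scene sq body BEFORE (106, [488.5, -340.8, 103.8], [485.0, -348.6], [485.0, -347.2], 74.1) 
      NOW (104, [489.5, -341.2, 103.5], [486.4, -348.2], [486.3, -347.4], 70.9)
[ 0.48180415 -0.15319281  0.22727897]
```

View pics/cmp_scene.png

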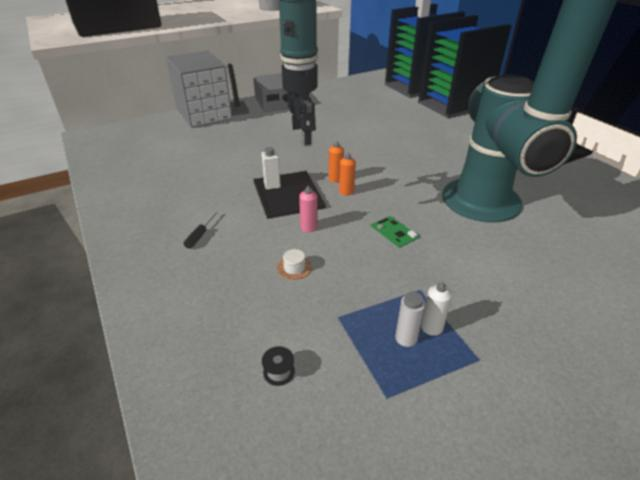

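```bash
python3 -m handwheel '[[1,[0,4.8,0],0],[1,[0,4.8,0],0],[1,[0,4.8,0],0],[1,[0,4.8,0],0],[1,[0,4.8,0],0],[1,[0,4.8,0],0],[1,[0,4.8,0],0],[1,[0,4.8,0],0],[1,[0,4.8,0],0],[1,[0.2,0.7,0],0],[1,[0,0,0],0],[1,[0,0,0],0]]'
```

```text
time: 43.6
tcp_pos: [0.4845, 0.2796, 0.2269]
orientation: [0.162, 1.565, -0.164]
ft_force: [0.4, -1.1, 0.6]
grip_width: 0.0849
```

```bash
python3 -m handwheel '[[1,[-0.1,0.6,-3],0],[1,[0,0,-4],0],[1,[0,0,-4],0],[1,[0,0,-3],0],[1,[0,0,-1.5],0],[1,[0,0,-0.4],0],[1,[0,0,0],0],[1,[0,0,0],0],[1,[0,0,-0.1],0],[1,[0,0,0],0]]'
```

```text
time: 44.6
tcp_pos: [0.4842, 0.2874, 0.0687]
orientation: [0.163, 1.563, -0.161]
ft_force: [0.2, 0.6, 1.0]
grip_width: 0.0852
```

```bash
python3 -m handwheel '[[1,[0,0,-0.1],0],[0.6,[0,0,0],0],[0.4,[0,0,0],0],[0.3,[0,0,0],0],[0.3,[0,0,0],0],[0.2,[0,0,0],0],[0.2,[0,0,0],0],[0.2,[0,0,0],0],[0.2,[0,0,0],0]]' 40
```

```text
time: 45.5
tcp_pos: [0.4834, 0.2869, 0.0664]
orientation: [0.162, 1.565, -0.162]
ft_force: [-0.6, -1.2, 2.2]
grip_width: 0.0409
```

```bash
python3 -m handwheel '[[0,[0,0,2],0],[0,[0,0,3],0],[0,[0,0,4],0],[0,[0,0,4],0],[0,[0,0,3],0],[0,[0,-2,0],0],[0,[0,-3,0],0],[0,[0,-4,0],0],[0,[0,-4,0],0],[0,[0.5,-4,0],0],[0,[0.5,-4,0],0],[0,[0.5,-4,0],0]]'
python3 -m handwheel '[[0,[0.5,-4,0],0],[0,[0,-4,0],0],[0,[0,-4,0],0],[0,[0,-4,0],0],[0,[0,-4,0],0],[0,[0,-3,0],0],[0,[0,-2.5,0],0],[0,[0,-1,0],0],[0,[0,0,0],0],[0,[0,0,0],0]]'
python3 -m handwheel '[[0,[0,0,-2],0],[0,[0,0,-4],0],[0,[0,0,-4],0],[0,[0,0,-3],0],[0,[0,0,-1.5],0],[0,[0,0,-0.7],0],[0,[0,0,0],0],[0,[0,0,0],0],[0,[0,0,-0.3],0],[0,[0,0,0],0],[0,[0,0,0],0]]'
```

```text
time: 46.7
tcp_pos: [0.4978, 0.0355, 0.2258]
orientation: [0.162, 1.565, -0.162]
ft_force: [1.0, -0.4, -1.1]
grip_width: 0.0412
time: 47.7
tcp_pos: [0.5031, -0.2271, 0.2258]
orientation: [0.163, 1.566, -0.162]
ft_force: [0.3, -0.4, -1.2]
grip_width: 0.0408
time: 48.8
tcp_pos: [0.5037, -0.2284, 0.072]
orientation: [0.162, 1.564, -0.163]
ft_force: [0.6, -0.5, -0.9]
grip_width: 0.0408
```

```bash
python3 -m handwheel '[[0,[0,0,-0.2],0],[0,[0,0,-0.1],0],[0,[0,0,0],0],[0,[0,0,0],0]]'
```

```text
time: 49.2
tcp_pos: [0.5034, -0.2283, 0.0684]
orientation: [0.162, 1.564, -0.163]
ft_force: [-0.1, -1.1, 1.1]
grip_width: 0.0411
```

```bash
python3 -m handwheel '[[0.6,[0,0,0],0],[0.8,[0,0,0],0],[1,[0,0,0],0],[1,[0,0,0],0],[1,[0,0,4],0],[1,[0,0,4],0],[1,[0,0,4],0],[1,[0,0,4],0],[1,[-0.8,4.8,0],0],[1,[-0.8,4.8,0],0],[1,[-0.8,4.8,0],0],[1,[-0.8,4.8,0],0]]'
python3 -m handwheel '[[1,[-0.8,4.8,0],0],[1,[-0.8,4.8,0],0],[1,[-0.8,4.8,0],0],[1,[-0.8,4.8,0],0],[1,[-0.8,4.8,0],0],[1,[-0.8,4.8,0],0],[1,[0,3.8,0],0],[1,[0,0,0],0],[1,[0,0,0],0],[1,[0,0,0],0]]'
python3 -c "
from cmp import *
run(['sq cap','sq body','can'])"
```

```text
time: 50.4
tcp_pos: [0.4707, -0.0346, 0.2285]
orientation: [0.163, 1.564, -0.163]
ft_force: [0.6, -0.1, 0.5]
grip_width: 0.0854
time: 51.4
tcp_pos: [0.4232, 0.289, 0.228]
orientation: [0.162, 1.565, -0.163]
ft_force: [-0.7, 0.3, 0.5]
grip_width: 0.0851
top sq cap BEFORE (118, [482.3, -347.9, 120.8], [482.9, -348.6], [482.1, -348.6], 0.5) 
      NOW (114, [483.0, -347.5, 121.1], [483.0, -348.2], [483.2, -347.5], 43.5)
top sq body BEFORE (243, [481.9, -344.6, 103.8], [481.7, -347.8], [482.2, -348.6], 73.7) 
      NOW (243, [482.6, -344.1, 103.8], [482.3, -347.2], [483.1, -347.7], 74.7)
top can BEFORE (186, [503.0, -226.9, 116.1], [502.2, -227.1], [503.0, -226.8], 1.2) 
      NOW (188, [502.7, -226.6, 116.2], [503.2, -226.9], [503.2, -226.6], 0.3)
scene sq cap BEFORE (43, [484.6, -349.0, 120.2], [484.2, -350.7], [483.9, -349.6], 65.9) 
      NOW (44, [485.7, -346.6, 120.6], [485.5, -347.9], [484.9, -347.6], 65.8)
scene sq body BEFORE (106, [488.5, -340.8, 103.8], [485.0, -348.6], [485.0, -347.2], 74.1) 
      NOW (100, [488.7, -341.1, 103.7], [486.7, -347.3], [486.4, -346.0], 74.0)
scene can BEFORE (80, [505.4, -226.5, 116.0], [503.9, -227.0], [505.3, -226.4], 66.2) 
      NOW (81, [505.7, -226.8, 115.9], [505.5, -227.5], [504.6, -228.3], 86.4)
[0.42342557 0.28863232 0.22817502]
```

View pics/cmp_scene.png

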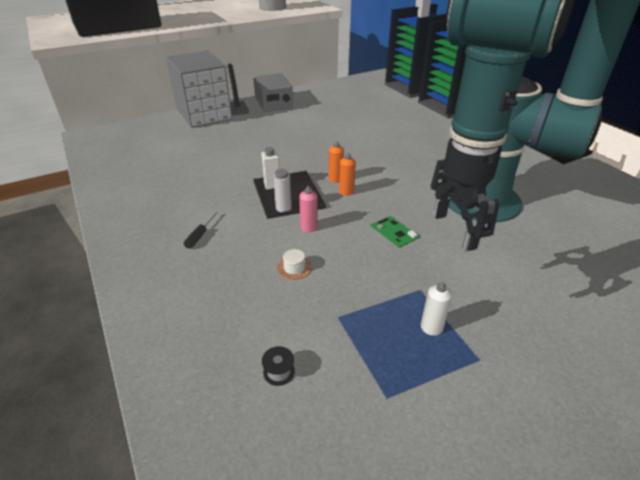

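```bash
python3 -m handwheel '[[1,[-0.1,0.3,-3],0],[1,[0,0,-4],0],[1,[0,0,-4],0],[1,[0,0,-3],0],[1,[0,0,-1.5],0],[1,[0,0,-0.6],0],[1,[0,0,0],0],[1,[0,0,-0.1],0],[1,[0,0,0],0],[1,[0,0,0],0]]'
```

```text
time: 52.5
tcp_pos: [0.4232, 0.2934, 0.0676]
orientation: [0.164, 1.563, -0.161]
ft_force: [0.5, 0.4, 0.9]
grip_width: 0.0854
```

```bash
python3 -m handwheel '[[1,[0,-0.1,-0.1],0],[1,[0,0,0],0],[0.6,[0,0,0],0],[0.4,[0,0,0],0],[0.3,[0,0,0],0],[0.3,[0,0,0],0],[0.2,[0,0,0],0],[0.2,[0,0,0],0],[0.2,[0,0,0],0],[0.2,[0,0,0],0]]' 40
```

```text
time: 53.5
tcp_pos: [0.4223, 0.2917, 0.0654]
orientation: [0.162, 1.565, -0.163]
ft_force: [-1.3, -1.9, 4.0]
grip_width: 0.043
```

```bash
python3 -m handwheel '[[0,[0,0,2],0],[0,[0,0,3],0],[0,[0,0,4],0],[0,[0,0,4],0],[0,[0,0,3],0],[0,[0,-2,0],0],[0,[0,-3,0],0],[0,[0,-4,0],0],[0,[0,-4,0],0],[0,[0.3,-4,0],0],[0,[0,-4,0],0],[0,[0,-4,0],0]]'
python3 -m handwheel '[[0,[0,-4,0],0],[0,[0,-4,0],0],[0,[0,-4,0],0],[0,[0,-4,0],0],[0,[0,-4,0],0],[0,[0,-4,0],0],[0,[0,-3,0],0],[0,[0,-2,0],0],[0,[0,-2.1,0],0],[0,[0,0,0],0],[0,[0,0,0],0],[0,[0,0,0],0]]'
python3 -m handwheel '[[0,[0,0,-2],0],[0,[0,0,-4],0],[0,[0,0,-4],0],[0,[0,0,-3],0],[0,[0,0,-1.5],0],[0,[0,0,-0.7],0],[0,[0,0,0],0],[0,[0,0,0],0],[0,[0,0,-0.2],0],[0,[0,0,0],0],[0,[0,0,0],0]]'
```

```text
time: 54.7
tcp_pos: [0.425, 0.0407, 0.2248]
orientation: [0.163, 1.564, -0.162]
ft_force: [0.9, -0.5, -0.6]
grip_width: 0.0431
time: 55.9
tcp_pos: [0.4252, -0.2682, 0.2248]
orientation: [0.163, 1.565, -0.161]
ft_force: [0.1, 0.5, -0.8]
grip_width: 0.0431
time: 57.0
tcp_pos: [0.4257, -0.2694, 0.072]
orientation: [0.162, 1.563, -0.163]
ft_force: [0.2, 0.2, -1.1]
grip_width: 0.0426
```

```bash
python3 -m handwheel '[[0,[0,0,-0.2],0],[0,[0,0,-0.2],0],[0,[0,0,0],0],[0,[0,0,0],0]]'
```

```text
time: 57.4
tcp_pos: [0.4254, -0.2693, 0.0674]
orientation: [0.162, 1.564, -0.163]
ft_force: [0.7, -0.8, 0.2]
grip_width: 0.0431
```

```bash
python3 -m handwheel '[[0.6,[0,0,0],0],[0.8,[0,0,0],0],[1,[0,0,0],0],[1,[0,0,0],0],[1,[0,0,3],0],[1,[0,0,4],0],[1,[0,0,4],0],[1,[0,0,4],0],[1,[0,0,3],0],[1,[0,4.8,0],0],[1,[0,4.8,0],0],[1,[0,4.8,0],0]]'
python3 -m handwheel '[[1,[0,4.8,0],0],[1,[0,4.8,0],0],[1,[0,4.8,0],0],[1,[0,4.8,0],0],[1,[0,4.8,0],0],[1,[0,4.8,0],0],[1,[0,4.8,0],0],[1,[0,4.8,0],0],[1,[0,4.8,0],0],[1,[0,0,0],0],[1,[0,0,0],0]]'
python3 - <<'E'
from cmp import *
run(['sq cap','can','spout'])
f=grab("top");P=cloud(f)
for nm,x,y in(("jar",.583,0),("spool",.7325,.237)):
    q=P[(P[...,2]>.03)&(P[...,2]<.05)&(np.hypot(P[...,0]-x,P[...,1]-y)<.035)]*1000;print(nm,q.mean(0),cv2.minEnclosingCircle(q[:,:2].astype(np.float32)))
cv2.imwrite("pics/fin.png",np.vstack([f["color"][110:350,140:500],cv2.imread("pics/top0.png")[110:350,140:500,::-1]])[:,:,::-1])
E
```

```text
time: 58.6
tcp_pos: [0.4251, -0.124, 0.2478]
orientation: [0.164, 1.563, -0.164]
ft_force: [1.2, 0.1, -0.2]
grip_width: 0.0852
time: 59.7
tcp_pos: [0.4247, 0.3076, 0.2468]
orientation: [0.159, 1.566, -0.161]
ft_force: [-0.6, 0.5, 0.1]
grip_width: 0.0854
top sq cap BEFORE (118, [482.3, -347.9, 120.8], [482.9, -348.6], [482.1, -348.6], 0.5) 
      NOW (116, [483.1, -347.5, 120.7], [483.1, -347.5], [483.4, -347.5], 42.8)
top can BEFORE (186, [503.0, -226.9, 116.1], [502.2, -227.1], [503.0, -226.8], 1.2) 
      NOW (186, [502.7, -226.7, 116.3], [503.2, -226.8], [503.1, -226.4], 0.3)
top spout BEFORE (196, [424.3, -267.9, 113.3], [424.9, -268.2], [424.6, -268.4], 44.6) 
      NOW (194, [425.0, -268.5, 113.4], [426.0, -269.8], [425.5, -270.0], 17.0)
scene sq cap BEFORE (43, [484.6, -349.0, 120.2], [484.2, -350.7], [483.9, -349.6], 65.9) 
      NOW (42, [484.5, -347.2, 120.2], [483.7, -349.0], [484.1, -349.3], 67.0)
scene can BEFORE (80, [505.4, -226.5, 116.0], [503.9, -227.0], [505.3, -226.4], 66.2) 
      NOW (81, [505.5, -226.8, 115.8], [506.4, -230.2], [505.5, -227.9], 49.5)
scene spout BEFORE (80, [428.4, -266.2, 113.8], [428.8, -266.9], [429.8, -267.6], 77.6) 
      NOW (81, [430.0, -266.7, 114.1], [427.1, -269.1], [429.8, -267.0], 73.1)
[0.42509856 0.3059905  0.24696699]
jar [5.82645252e+02 3.56081578e-01 3.73537233e+01] ((582.8375854492188, 0.7272462844848633), 24.876012802124023)
spool [732.19299137 236.91510948  38.62651355] ((732.5333251953125, 236.72183227539062), 29.89914894104004)
```

View pics/fin.png

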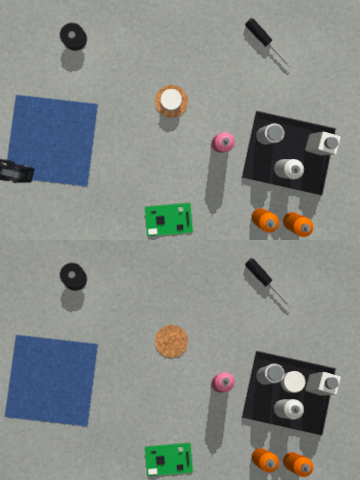

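View pics/cmp_scene.png

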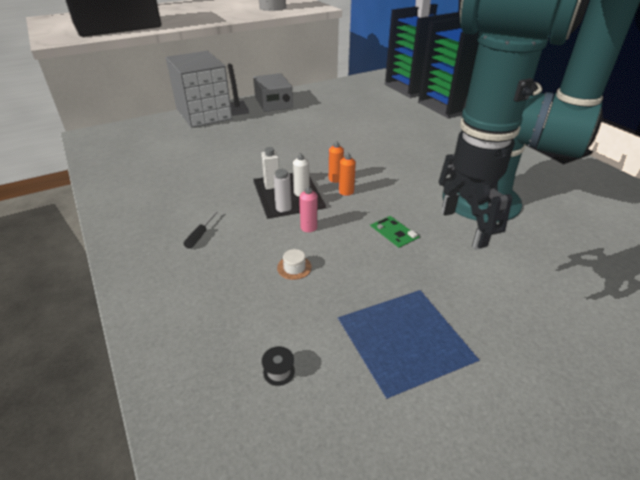

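All of it matches the start picture to within 1–2 mm and the bystanders have not moved, so I'm handing the job in.

```bash
python3 -c "
from h import *
print(order.close_job())"
```

```text
the job is handed in; nothing more can be done
None
```

The job is done and handed in at about 60 s of the 147 s allowed. I stood the spout bottle, canister and square bottle on the blue mat and put the jar on the cork pad. After that I returned the square bottle, canister and spout bottle to their places in the caddy.

**Containers:** comparing before and after in both cameras, the canister is back within about 0.5 mm on average. The square bottle and spout bottle are within about 2 mm. The square bottle's heading had changed by about 1° at most when last checked, just after the canister went back. All three are standing, and so are the orange and pink look-alikes.

**Jar:** it stands on the pad at its expected height, about 2 mm off the centre.

**Bystanders:** the spool measured the same place as at the start. The screwdriver looks unmoved in the pictures, but I did not measure it.

**Forces and arm:** the wrist force readings stayed below 10 N. The gripper ended empty and clear of everything.

**Disagreement:** the two cameras differ by about 2–3 mm in absolute position, which fits the stated calibration. I therefore compared each camera only with its own earlier picture.

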